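# Set a tilting fence square to its table with a try square

## Robot

A 7-joint arm with a two-finger parallel gripper is mounted at the origin on the work surface. World frame = base frame: x ahead of the robot, y to its left, z up, the work surface at z = 0. Lengths are in m, angles in rad, forces in N, time in s.
With the tool pointing down it reaches from about 0.425 to 0.875 m from the base axis. Payload 4.7 kg.
Tool frame: the origin (TCP) lies midway between the tips of the shut fingers; the grasp point (between the pads) lies 19 mm behind it (ctrl.grip_point_offset is the distance from the TCP to the grasp point, in m); z points along the fingers, y is the line along which they close (so a half turn about z gives the same grasp; the last joint's range is limited). The gripper opens to 87 mm and grips with 3 to 60 N. Pads are 19 mm wide; open, the fingers measure 117 mm over their backs; the gripper's body (75 mm by 190 mm) begins 51 mm behind the grasp point.
Start: joints at [1.285, 0.321, -0.07, 1.45, 0.023, 1.371, -0.057], TCP at [0.192, -0.621, 0.223] pointing down, gripper open.
Joint ranges: [-2.86, 2.86], [-0.3, 2.09], [-1.38, 1.24], [0.06, 2.45], [-1.56, 4.7], [0.09, 2.05], [-2.69, 2.69]. Speed limits (rad/s): [2.57, 2.57, 3.14, 3.14, 3.14, 3.14, 3.14].

## Interface

Orientations are given as a rotation vector (axis times angle).
In Python, from bench import ctrl gives the robot as it stands. The module is installed in compiled form; this text tells all that it offers.
- The arm moves only by the shell command python3 -m handwheel 'ROWS' [OPENING] [FORCE]. ROWS is JSON, a list of rows, each an object of numbers: "x", "y", "z": the shift along the tool's x, y, z in m; "wx", "wy", "wz": the turn, a rotation vector about the tool's x, y, z in degrees. A call has 1 to 10 rows; each row is the pose to reach, as a shift and turn from the pose commanded when the call began, along the tool's axes at that moment; what a row does not reach only later rows make up. A row lasts 1/12 s, in which the tool goes at most 41.7 mm and 7.16 degrees, less where a joint would pass 70% of its speed; a pose out of reach is approached as far as the arm can. A call with a gripper value outside its range is refused whole. OPENING is the finger opening in m, from 0 to 0.087, set as the call begins (- or left out, the last holds). The fingers move at their own pace and stop on an object; FORCE is the grip in N (left out, the last holds). Time passes only in rows, so rows that repeat a pose let the fingers close. It gives the time, the measured TCP pose, the force, the opening and the grip force at its end, in the units of the state.
- ctrl.get_state(): the state, without advancing time (a new reading comes with each control period).
- ctrl.get_image(name): name is "scene" or "side" or "wrist"; returns a dict with "image" (480x640x3 uint8, red, green, blue), "K" (3x3 intrinsics, pixels), "world_to_cam" (4x4, takes a point from world to camera coordinates); the wrist camera has in their place "hand_eye" (4x4, takes a point from camera to tool coordinates, whose origin is the TCP and whose axes are the flange's). Camera axes: x right, y down, z forward; pixel columns grow to the right and rows downward; lengths in m; the calibration is good to about 2 mm. A picture is of the moment at which its call begins: read the wrist's pose just before it. There is no depth.
- ctrl.close_job(): hands the job in; it is judged then, once.
The state is a dict: "time": time; "joint_positions": joint angles; "qd": joint speeds; "joint_torque": joint torques, N m; "position": TCP position; "tool_rot": TCP orientation; "ft_force": force on the tool from outside, world axes, zero at the start; "torque": the same for the moment, N m; "grip_width": opening from 0.0 (shut) to 1.0 (fully open); "grip_force": force on a finger pad.
Only numpy, scipy, OpenCV 4.12 (cv2) and the standard library are available. Lean on these libraries where they do the work, as an engineer would, in place of code of your own. Each camera call takes 0.05 s, during which the arm holds its last target. There are 200 camera calls.

## Task

The fence of the angle plate has been left leaning over its table. Take the try square from the green mat and use it to bring the fence upright: with the square's stock flat on the table, press the blade against the fence until the corner is square and flush with no gap, and keep it pressed there for about a second. Then stand the square back upright on the green mat, let go, and leave the fence standing square and the glue bottle, tin and hammer where they are.

Things in the scene. Friction and masses are not known exactly. Their poses are not given: they have to be found in the camera images.
- square_grip (a point): point to hold the loose steel try square (0.4 to 0.6 kg), mid-thickness of its upright blade, 52 mm above its underside, 18 mm behind the blade's working edge. Blade: 8 mm thick (y), 34 mm wide (x), 95 mm tall (z), its top 43 mm above this point. Axes: x the way the working edge faces, along the stock; y across the thickness (grip the blade along y); z up the blade
- square_toe (a point): bottom end of the blade's working edge, on the square's flat underside (52 mm below and 18 mm ahead of square_grip); axes as square_grip
- square_heel (a point): rear end of the square's dark stock (its thicker foot), on the underside, 90 mm behind square_toe. The stock is 24 mm wide (y), 20 mm high, from 3 to 90 mm behind the working edge, its underside level with the blade's end; axes as square_grip
- jig: fixed angle plate, green casting with a bright flat table; origin on its underside at bench level, x level from the table towards the fence, y along the fence, z up. Table top at z = 30 mm, x -110 to +90 mm, y -115 to +115 mm. Beside the fence ends, at y = +/-127 mm: lugs with thin quadrant bars up to 65 mm above the table, black clamp knobs out to y = +/-146 mm
- jig_corner (a point): fixed point on the hinge line, where the fence's face meets the table top, mid-length (jig x = +90 mm, y = 0, z = +30 mm); axes as jig
- fence_top (a point): middle of the top edge of the fence's front face, 70 mm from the hinge line; the flat face is 226 mm long, 12 mm thick plate, hinged along its bottom front edge at jig_corner. z points up the face, x out of its back
- fence (a joint): lean of the fence, rad: 0 is exactly upright, square to the table; positive leans over the table towards jig -x; it can also be pushed past upright (negative, to -0.2). The pivots are nipped up stiff (about 0.3 N m, some 4 N at the top edge), so it stays where it is put
- mat: fixed green rubber mat on the bench, 220 mm (x) by 150 mm (y), 4 mm thick; origin at the centre of its underside; the square stands on it, facing roughly along mat x
- glue_mid (a point): centre of the loose yellow glue bottle, 52 mm across, 115 mm tall, standing on the bench; leave it alone
- tin_mid (a point): centre of the loose white tin with a blue band, 68 mm across, 75 mm tall, standing on the bench; leave it alone
- hammer: loose hammer, 240 mm long, lying on the bench; leave it alone
Things that resemble listed ones, but are neither listed nor needed, are in the scene too. What is meant by the part that bears square_grip is not orange or pink, and is the smaller of those in its own colour.

How it is judged:
By the outcome, as a careful person would: the job done as asked, in the order asked, and still so for the second after the job is handed in, with the robot touching nothing.
It also fails if it takes over 58 s, if anything falls off the work surface, if the arm or the gripper's body presses on something with over 40 N, if the wrist force passes 120 N, or if a joint passes its speed limit or range.

## Working session

There is one attempt and no reset: what is moved stays moved. The work goes in short steps, Python scripts to look and compute and a shell command to move; the robot and the scene stay as the last step left them, time stands still between calls to the robot, and variables do not carry over. Pictures are saved under pics/ and viewed, at most 10 in all, crops included, and the job is handed in when it is done.

```bash
mkdir -p pics; python3 - <<'E'
from bench import ctrl
import cv2,numpy as np
s=ctrl.get_state();print(s)
for n in("scene","side"):
    d=ctrl.get_image(n);cv2.imwrite(f"pics/{n}0.png",d["image"][:,:,::-1]);print(n,d["K"],d["world_to_cam"])
E
```

```text
{'time': 0.0, 'joint_positions': array([ 1.28506596,  0.32182428, -0.07006308,  1.45165948,  0.02262733,
        1.37076493, -0.05691982]), 'qd': array([ 0.00043772,  0.0014981 , -0.00033088,  0.00071656,  0.00058184,
        0.00047902, -0.00023181]), 'joint_torque': array([ 7.62102663e-04, -4.91290712e+01, -4.03326424e-01, -3.12525952e+01,
       -6.39219303e-02,  4.37965686e-02,  1.68632951e-04]), 'position': array([ 0.19175539, -0.62051172,  0.22146829]), 'tool_rot': array([-3.10455237e+00, -4.68930451e-01,  6.38280350e-04]), 'ft_force': array([-0.09955384,  0.44588476, -0.18396378]), 'torque': array([ 0.00016101, -0.01292896,  0.00891912]), 'grip_force': 0.0, 'grip_width': 0.9971380378409958}
scene [[516.95065242   0.         320.52230937]
 [  0.         516.95065242 229.85491145]
 [  0.           0.           1.        ]] [[-0.79890541  0.60145023 -0.00278741  0.30720768]
 [ 0.46211352  0.61084517 -0.64289911 -0.21736069]
 [-0.38496914 -0.51490368 -0.76594579  1.52411475]
 [ 0.          0.          0.          1.        ]]
side [[450.65378629   0.         318.26654187]
 [  0.         450.65378629 238.20569195]
 [  0.           0.           1.        ]] [[-0.94490266 -0.32664947  0.02142637  0.47372576]
 [-0.23617123  0.6349246  -0.73559086  0.09397619]
 [ 0.22667623 -0.70012205 -0.67708715  1.10033482]
 [ 0.          0.          0.          1.        ]]
```

View pics/scene0.png

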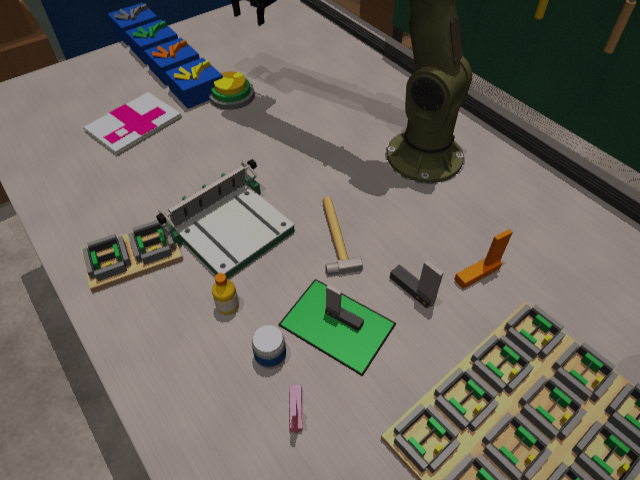

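View pics/side0.png

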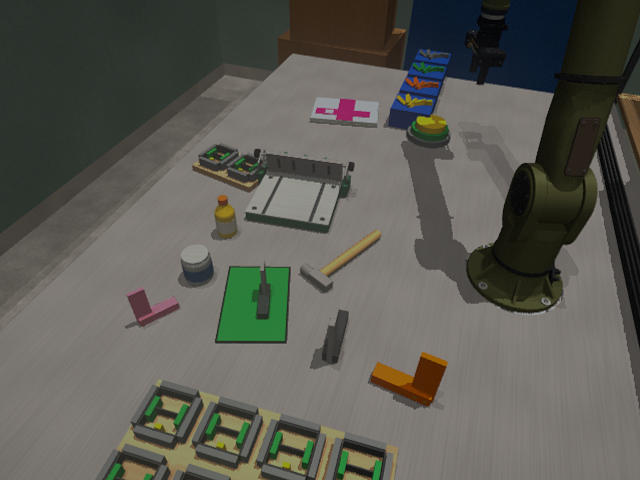

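The scene view shows four squares:
- grey on the mat: (342,308) in scene, (264,290) in side
- bigger grey off the mat: (420,283) in scene
- orange: (487,260) in scene
- pink: (295,408) in scene

The one on the green mat is grey and the smaller of the two greys, so it fits. The jig is at (225,225), with its fence on the far side at (210,195). I'll confirm with an enlarged crop.

```bash
cat > h.py <<'E'
import cv2,numpy as np
from bench import ctrl
def cam(n):
    d=ctrl.get_image(n)
    if n=="wrist": raise SystemExit
    return d["image"],d["K"],d["world_to_cam"]
def ray(K,T,uv):
    R=T[:3,:3];c=-R.T@T[:3,3];v=R.T@np.linalg.inv(K)@np.array([uv[0],uv[1],1.]);return c,v/np.linalg.norm(v)
def plane(K,T,uv,z):
    c,v=ray(K,T,uv);return c+v*(z-c[2])/v[2]
def proj(K,T,p):
    q=T[:3,:3]@np.asarray(p)+T[:3,3];q=K@q;return q[:2]/q[2]
def tri(*obs):
    A=np.zeros((3,3));b=np.zeros(3)
    for K,T,uv in obs:
        c,v=ray(K,T,uv);M=np.eye(3)-np.outer(v,v);A+=M;b+=M@c
    return np.linalg.solve(A,b)
E
python3 - <<'E'
from h import *
a=cv2.imread("pics/scene0.png")[165:375,160:440];b=cv2.imread("pics/side0.png")[140:350,180:400]
cv2.imwrite("pics/c1.png",cv2.resize(a,(798,598),interpolation=cv2.INTER_CUBIC))
cv2.imwrite("pics/c2.png",cv2.resize(b,(616,588),interpolation=cv2.INTER_CUBIC))
for n in("scene","side"):
    im,K,T=cam(n);h=cv2.cvtColor(im,cv2.COLOR_RGB2HSV)
    m=cv2.inRange(h,(50,150,90),(75,255,255));cs,_=cv2.findContours(m,0,2);c=max(cs,key=cv2.contourArea)
    hull=cv2.convexHull(c)
    q=cv2.approxPolyDP(hull,6,True)[:,0]
    P=np.array([plane(K,T,u,.004) for u in q]);print(n,"mat",q.tolist(),P.round(4).tolist(),P.mean(0),np.linalg.norm(P-np.roll(P,1,0),axis=1))
E
```

```text
scene mat [[315, 281], [392, 323], [361, 371], [281, 324]] [[0.5242, 0.1635, 0.004], [0.4539, 0.3592, 0.004], [0.583, 0.4053, 0.004], [0.6544, 0.211, 0.004]] [0.55387776 0.28474677 0.004     ] [0.13860695 0.20786726 0.13704049 0.20701211]
side mat [[288, 268], [284, 340], [218, 340], [231, 267]] [[0.5224, 0.1655, 0.004], [0.4526, 0.3618, 0.004], [0.5822, 0.4088, 0.004], [0.6538, 0.2104, 0.004]] [0.5527666  0.28663243 0.004     ] [0.13887065 0.20838062 0.13794273 0.21095884]
```

View pics/c1.png

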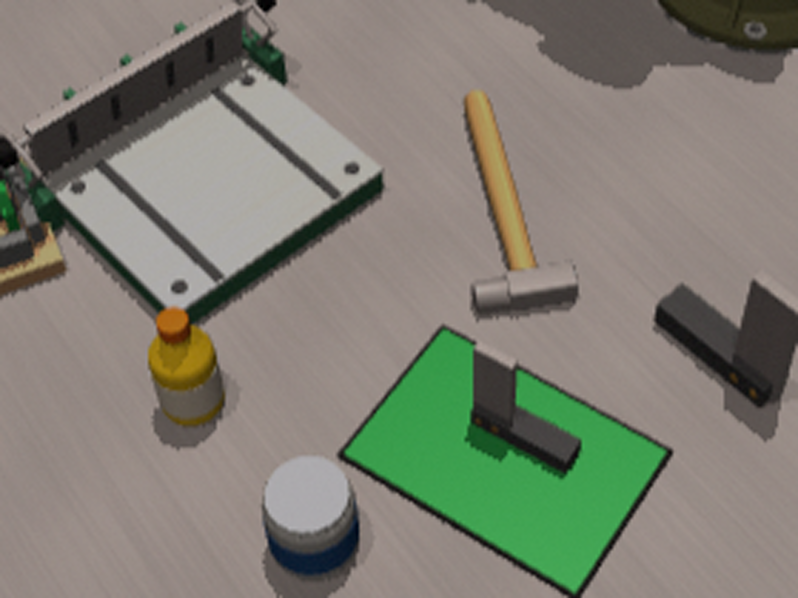

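View pics/c2.png

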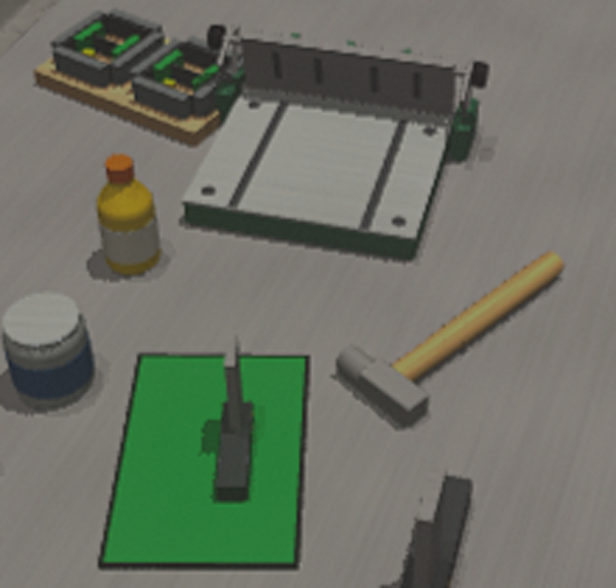

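The crops confirm the grey square on the mat. Its blade top is at about (334,289) in scene and its stock runs toward (361,325). The working edge faces the jig, and the fence leans over the table.

```bash
python3 - <<'E'
from h import *
_,K1,T1=cam("scene");_,K2,T2=cam("side")
s=lambda u,v:(160+u/2.85,165+v/2.85); d=lambda u,v:(180+u/2.8,140+v/2.8)
f=lambda n,p:print(n,np.round(p,4))
for u in((474,345),(480,340),(519,357),(515,366)): f("bladetop sc",plane(K1,T1,s(*u),.099))
for u in((472,420),(570,470)): f("stock bottom sc",plane(K1,T1,s(*u),.004))
for u in((477,404),(565,456),(580,440),): f("stock top sc",plane(K1,T1,s(*u),.024))
for u in((215,500),(247,500)): f("heel sd",plane(K2,T2,d(*u),.004))
for u in((217,462),(249,462)): f("heel top sd",plane(K2,T2,d(*u),.024))
print("jig")
for n,a,b in(("FL",(180,305),(187,205)),("FR",(382,172),(416,240))):
  f(n+"tri",tri((K1,T1,s(*a)),(K2,T2,d(*b))));f(n+" sc",plane(K1,T1,s(*a),.03));f(n+" sd",plane(K2,T2,d(*b),.03))
for n,a,b in(("HL",(62,190),(250,95)),("HR",(250,64),(452,115))):
  f(n+" sc",plane(K1,T1,s(*a),.03));f(n+" sd",plane(K2,T2,d(*b),.03))
for n,a,b in(("TL",(28,135),(244,40)),("TR",(240,12),(455,68))):
  f(n+"tri",tri((K1,T1,s(*a)),(K2,T2,d(*b))))
for n,a,b in(("gluecap",(173,322),(119,165)),("tin top",(309,495),(44,318)),("hammer handle end",(478,97),(552,265)),("hammer head R",(570,285),(410,405)),("head L",(478,295),(352,362)),("big sq blade top",(775,290),(458,485))):
  f(n,tri((K1,T1,s(*a)),(K2,T2,d(*b))))
E
```

```text
bladetop sc [0.5504 0.2415 0.099 ]
bladetop sc [0.5441 0.2407 0.099 ]
bladetop sc [0.53   0.2704 0.099 ]
bladetop sc [0.5374 0.2749 0.099 ]
stock bottom sc [0.5563 0.2474 0.004 ]
stock bottom sc [0.5225 0.3293 0.004 ]
stock top sc [0.5516 0.2477 0.024 ]
stock top sc [0.5258 0.3255 0.024 ]
stock top sc [0.5075 0.3217 0.024 ]
heel sd [0.5295 0.3306 0.004 ]
heel sd [0.5061 0.3221 0.004 ]
heel top sd [0.5358 0.3099 0.024 ]
heel top sd [0.5124 0.3013 0.024 ]
jig
FLtri [0.6937 0.0298 0.0274]
FL sc [0.6923 0.0267 0.03  ]
FL sd [0.6919 0.0384 0.03  ]
FRtri [0.4721 0.0037 0.0235]
FR sc [0.4754 0.009  0.03  ]
FR sd [0.47   0.0101 0.03  ]
HL sc [ 0.7129 -0.1444  0.03  ]
HL sd [ 0.7095 -0.152   0.03  ]
HR sc [ 0.4979 -0.1773  0.03  ]
HR sd [ 0.4967 -0.1937  0.03  ]
TLtri [ 0.7201 -0.168   0.0865]
TRtri [ 0.4956 -0.1856  0.0921]
gluecap [0.7239 0.0942 0.1101]
tin top [0.7122 0.2571 0.0719]
hammer handle end [ 0.344  -0.0211  0.0145]
hammer head R [0.4142 0.1977 0.0176]
head L [0.4794 0.1554 0.0066]
big sq blade top [0.338  0.3419 0.113 ]
```

```bash
cat >> h.py <<'E'
from scipy.spatial.transform import Rotation as Ro
def down(yaw): # tool x at world yaw deg, z down
    a=np.radians(yaw);x=np.array([np.cos(a),np.sin(a),0]);z=np.array([0,0,-1.]);return np.c_[x,np.cross(z,x),z]
def rel(p0,R0,p,yaw):
    w=np.degrees(Ro.from_matrix(R0.T@down(yaw)).as_rotvec());return np.round(R0.T@(np.array(p)-p0)*1000,1),np.round(w,2)
def now():
    s=ctrl.get_state();return s["position"],Ro.from_rotvec(s["tool_rot"]).as_matrix(),s
E
python3 - <<'E'
from h import *
p,R,s=now();print(R.round(3));q=np.array(p);R1=R
for t,y in(((.5,-.30,.25),60),((.57,.1,.28),105),((.5405,.257,.26),110)):
    print(rel(q,R1,t,y));q=np.array(t);R1=down(y)
d=ctrl.get_image("wrist");print(d["K"],d["hand_eye"])
E
```

```text
[[ 0.955  0.295 -0.   ]
 [ 0.295 -0.955  0.001]
 [-0.    -0.001 -1.   ]]
(array([ 389.1, -215.6,  -27.7]), array([-4.000e-02, -1.000e-02, -4.282e+01]))
(array([ 381.4, -139.4,  -30. ]), array([  0.,   0., -45.]))
(array([159.3,  12.1,  20. ]), array([ 0.,  0., -5.]))
[[427.18383022   0.         319.198689  ]
 [  0.         427.18383022 240.65869794]
 [  0.           0.           1.        ]] [[ 1.77107576e-04 -9.55976466e-01 -2.93443292e-01  8.15417265e-02]
 [ 9.99999277e-01  5.18301142e-04 -1.08496685e-03  1.61892928e-04]
 [ 1.18929477e-03 -2.93442888e-01  9.55975866e-01 -1.61920039e-01]
 [ 0.00000000e+00  0.00000000e+00  0.00000000e+00  1.00000000e+00]]
```

```bash
python3 - <<'E'
from h import *
p,R,s=now();print(rel(p,R,(.6,-.08,.32),95.5)); print(rel(np.array([.6,-.08,.32]),down(95.5),(.54,.257,.26),110))
E
```

```text
(array([ 549.6, -396.3,  -97.5]), array([-2.000e-02, -1.000e-02, -7.832e+01]))
(array([341.2, -27.4,  60. ]), array([  0. ,   0. , -14.5]))
```

```bash
python3 -m handwheel '[{"x":0.275,"y":-0.198,"z":-0.05,"wz":-39},{"x":0.275,"y":-0.198,"z":-0.05,"wz":-39},{"x":0.275,"y":-0.198,"z":-0.05,"wz":-39},{"x":0.275,"y":-0.198,"z":-0.05,"wz":-39},{"x":0.275,"y":-0.198,"z":-0.05,"wz":-39},{"x":0.275,"y":-0.198,"z":-0.05,"wz":-39},{"x":0.275,"y":-0.198,"z":-0.05,"wz":-39},{"x":0.275,"y":-0.198,"z":-0.05,"wz":-39},{"x":0.275,"y":-0.198,"z":-0.05,"wz":-39}]' 0.087 10; python3 - <<'E'
from h import *
p,R,s=now();print(rel(p,R,(.6,-.08,.32),95.5),s["joint_positions"])
E
```

```text
(array([ 549.6, -396.3,  -97.5]), array([-2.000e-02, -1.000e-02, -7.832e+01])) [ 1.28508927  0.32121759 -0.07012188  1.45071708  0.02258144  1.37080091
 -0.05689974]invalid input at $[0]: expected keys x, y, z, wx, wy, wz
```

```bash
python3 -m handwheel '[{"x":0.275,"y":-0.198,"z":-0.05,"wx":0,"wy":0,"wz":-39},{"x":0.275,"y":-0.198,"z":-0.05,"wx":0,"wy":0,"wz":-39},{"x":0.275,"y":-0.198,"z":-0.05,"wx":0,"wy":0,"wz":-39},{"x":0.275,"y":-0.198,"z":-0.05,"wx":0,"wy":0,"wz":-39},{"x":0.275,"y":-0.198,"z":-0.05,"wx":0,"wy":0,"wz":-39},{"x":0.275,"y":-0.198,"z":-0.05,"wx":0,"wy":0,"wz":-39},{"x":0.275,"y":-0.198,"z":-0.05,"wx":0,"wy":0,"wz":-39},{"x":0.275,"y":-0.198,"z":-0.05,"wx":0,"wy":0,"wz":-39},{"x":0.275,"y":-0.198,"z":-0.05,"wx":0,"wy":0,"wz":-39}]' 0.087 10; python3 - <<'E'
from h import *
p,R,s=now();print(rel(p,R,(.6,-.08,.32),95.5),s["joint_positions"])
E
```

```text
time: 1.1
position: [0.4019, -0.3435, 0.2744]
tool_rot: [2.762, 1.494, 0.007]
ft_force: [-0.0, 0.3, 0.3]
grip_width: 1.001
grip_force: 0.0
(array([329.1,  21.6, -44.5]), array([  0.23,  -0.11, -38.7 ])) [ 1.01636539  0.05614699 -0.37089007  1.66174476  0.01730253  1.42460375
  0.06406431]
```

```bash
python3 -m handwheel '[{"x":0.329,"y":0.022,"z":-0.045,"wx":0.2,"wy":-0.1,"wz":-38.7},{"x":0.329,"y":0.022,"z":-0.045,"wx":0.2,"wy":-0.1,"wz":-38.7},{"x":0.329,"y":0.022,"z":-0.045,"wx":0.2,"wy":-0.1,"wz":-38.7},{"x":0.329,"y":0.022,"z":-0.045,"wx":0.2,"wy":-0.1,"wz":-38.7},{"x":0.329,"y":0.022,"z":-0.045,"wx":0.2,"wy":-0.1,"wz":-38.7},{"x":0.329,"y":0.022,"z":-0.045,"wx":0.2,"wy":-0.1,"wz":-38.7},{"x":0.329,"y":0.022,"z":-0.045,"wx":0.2,"wy":-0.1,"wz":-38.7},{"x":0.329,"y":0.022,"z":-0.045,"wx":0.2,"wy":-0.1,"wz":-38.7},{"x":0.329,"y":0.022,"z":-0.045,"wx":0.2,"wy":-0.1,"wz":-38.7},{"x":0.329,"y":0.022,"z":-0.045,"wx":0.2,"wy":-0.1,"wz":-38.7}]'; cat >> h.py <<'E'
def wcam(fn=None):
    p,R,s=now();d=ctrl.get_image("wrist");M=np.eye(4);M[:3,:3]=R;M[:3,3]=p
    if fn: cv2.imwrite(fn,d["image"][:,:,::-1]);np.savez(fn[:-4],K=d["K"],T=np.linalg.inv(M@d["hand_eye"]))
    return d["image"],d["K"],np.linalg.inv(M@d["hand_eye"])
E
python3 - <<'E'
from h import *
wcam("pics/w1.png");p,R,s=now();print(p,rel(p,R,(.54,.257,.26),110))
E
```

```text
time: 1.93
position: [0.5987, -0.0861, 0.3175]
tool_rot: [-2.116, -2.318, 0.003]
ft_force: [0.6, -0.4, -0.3]
grip_width: 1.002
grip_force: 0.0
[ 0.59777907 -0.08897306  0.31720021] (array([349.7, -27.2,  57.1]), array([ -0.25,  -0.  , -15.  ]))
```

View pics/w1.png

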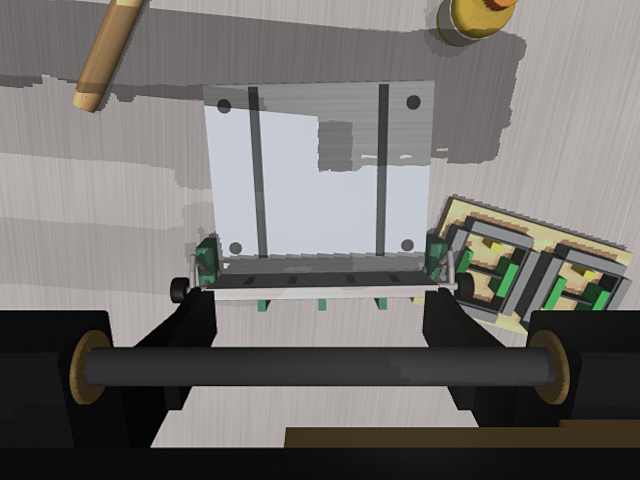

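The wrist view shows the table's front edge from (204,86) to (434,80), and its sides running down to rows 268–275. The fence's dark face starts at about row 273, with its top edge near row 290 from (214,291) to (438,287).

```bash
python3 -m handwheel '[{"x":0.35,"y":-0.027,"z":0.045,"wx":-0.2,"wy":0,"wz":-15},{"x":0.35,"y":-0.027,"z":0.045,"wx":-0.2,"wy":0,"wz":-15},{"x":0.35,"y":-0.027,"z":0.045,"wx":-0.2,"wy":0,"wz":-15},{"x":0.35,"y":-0.027,"z":0.045,"wx":-0.2,"wy":0,"wz":-15},{"x":0.35,"y":-0.027,"z":0.045,"wx":-0.2,"wy":0,"wz":-15},{"x":0.35,"y":-0.027,"z":0.045,"wx":-0.2,"wy":0,"wz":-15},{"x":0.35,"y":-0.027,"z":0.045,"wx":-0.2,"wy":0,"wz":-15},{"x":0.35,"y":-0.027,"z":0.045,"wx":-0.2,"wy":0,"wz":-15},{"x":0.35,"y":-0.027,"z":0.045,"wx":-0.2,"wy":0,"wz":-15},{"x":0.35,"y":-0.027,"z":0.045,"wx":-0.2,"wy":0,"wz":-15}]';  python3 - <<'E'
from h import *
d=np.load("pics/w1.npz");K,T=d["K"],d["T"]
f=lambda n,p:print(n,np.round(p,4))
for n,u in(("FR",(204,86)),("FL",(434,80)),("HR",(219,272)),("HL",(428,268)),("rightedge",(214,200)),("leftedge",(429.5,200)),("groove",(250,86)),("groove",(263,257)),("groove",(384,83)),("groove",(381,254))): f(n,plane(K,T,u,.03))
for z in(.1,.095,.09):
  for u in((214,291),(438,287)): f("top z%g"%z,plane(K,T,u,z))
wcam("pics/w2.png");p,R,s=now();print(p,s["joint_positions"])
E
```

```text
time: 2.82
position: [0.538, 0.2611, 0.2718]
tool_rot: [-1.795, -2.575, -0.0]
ft_force: [-0.4, -0.2, -0.0]
grip_width: 0.999
grip_force: 0.0
FR [0.4749 0.007  0.03  ]
FL [0.7009 0.0333 0.03  ]
HR [ 0.4944 -0.1892  0.03  ]
HL [ 0.7277 -0.1626  0.03  ]
rightedge [ 0.4871 -0.1072  0.03  ]
leftedge [ 0.7165 -0.0859  0.03  ]
groove [0.5204 0.0112 0.03  ]
groove [ 0.5428 -0.1668  0.03  ]
groove [0.6522 0.0261 0.03  ]
groove [ 0.673  -0.1511  0.03  ]
top z0.1 [ 0.5053 -0.1807  0.1   ]
top z0.1 [ 0.7194 -0.1565  0.1   ]
top z0.095 [ 0.5042 -0.183   0.095 ]
top z0.095 [ 0.721  -0.1585  0.095 ]
top z0.09 [ 0.503  -0.1853  0.09  ]
top z0.09 [ 0.7227 -0.1605  0.09  ]
[0.53967743 0.25769026 0.27196305] [ 0.20921841  0.292009   -0.85946629  1.48613435  0.22101807  1.46570124
 -0.30283516]
```

View pics/w2.png

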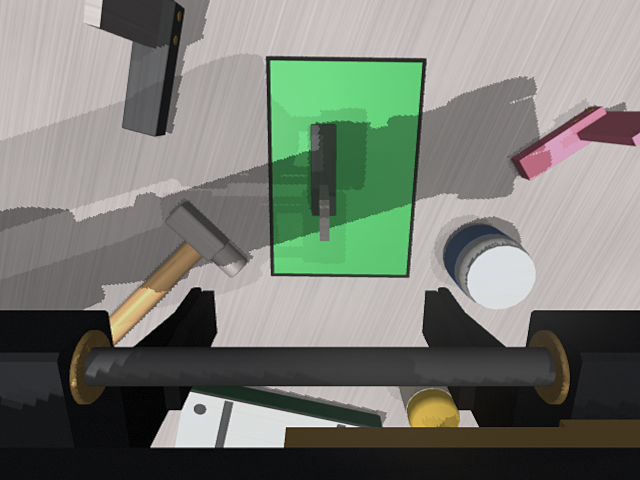

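The wrist view from above the mat shows the blade's top strip from (325,188) to (325,240). The stock's top runs from (311..336,125) down to row 215.

```bash
python3 - <<'E'
from h import *
f=lambda n,p:print(n,np.round(p,4))
old=cv2.imread("pics/w2.png")[:,:,::-1]
im,K,T=wcam("pics/w3.png");p,R,s=now();print(p,R.round(4).tolist())
for I in(old,im):
  h=cv2.cvtColor(np.ascontiguousarray(I),cv2.COLOR_RGB2HSV);m=cv2.inRange(h,(45,80,60),(80,255,255));c=max(cv2.findContours(m,0,2)[0],key=cv2.contourArea)
  q=cv2.approxPolyDP(cv2.convexHull(c),8,True)[:,0];print(q.tolist())
P=np.array([plane(K,T,u,.004) for u in q]);f("mat",P);f("c",P.mean(0))
c=im[100:255,290:360].astype(int)
for r in(230,236,238,240,242): print(r,im[r,312:338].mean(1).astype(int).tolist())
print("col324",im[180:250:2,325].mean(1).astype(int).tolist())
for u in((320.5,240),(329,240),(320,188),(328.5,188)): f("blade",plane(K,T,u,.099))
for u in((311,125),(336,125),(311,213),(335,213)): f("stock",plane(K,T,u,.024))
E
```

```text
[0.54099197 0.25532584 0.27208062] [[-0.3393, 0.9407, -0.0004], [0.9407, 0.3393, -0.0019], [-0.0017, -0.0011, -1.0]]
[[270, 60], [422, 62], [405, 274], [274, 273]]
[[269, 55], [421, 57], [405, 270], [274, 269]]
mat [[0.4517 0.3635 0.004 ]
 [0.585  0.4103 0.004 ]
 [0.6552 0.2108 0.004 ]
 [0.5226 0.1636 0.004 ]]
c [0.5536 0.2871 0.004 ]
230 [67, 81, 119, 129, 115, 142, 134, 119, 110, 113, 112, 113, 112, 113, 112, 112, 116, 129, 135, 134, 132, 132, 131, 132, 132, 132]
236 [135, 135, 135, 135, 135, 134, 135, 133, 131, 133, 132, 132, 132, 131, 132, 130, 132, 133, 132, 133, 132, 131, 131, 131, 131, 131]
238 [135, 135, 135, 134, 135, 133, 134, 133, 134, 134, 133, 133, 133, 134, 133, 133, 132, 132, 131, 132, 132, 132, 132, 131, 131, 131]
240 [136, 135, 135, 135, 135, 134, 134, 134, 133, 134, 133, 133, 133, 132, 131, 132, 132, 132, 132, 131, 131, 132, 131, 132, 131, 131]
242 [134, 134, 135, 135, 133, 133, 133, 134, 132, 132, 134, 133, 132, 131, 133, 132, 132, 132, 131, 132, 132, 132, 132, 131, 130, 130]
col324 [61, 63, 62, 62, 63, 63, 61, 78, 103, 103, 90, 82, 89, 116, 87, 86, 87, 86, 85, 115, 112, 110, 112, 114, 115, 113, 117, 112, 131, 134, 132, 131, 132, 133, 132]
blade [0.5483 0.2383 0.099 ]
blade [0.5549 0.2407 0.099 ]
blade [0.5332 0.2785 0.099 ]
blade [0.5395 0.2808 0.099 ]
stock [0.5097 0.3185 0.024 ]
stock [0.5315 0.3265 0.024 ]
stock [0.5379 0.2398 0.024 ]
stock [0.5601 0.2479 0.024 ]
```

```bash
python3 - <<'E'
from h import *
d=np.load("pics/w3.npz");K,T=d["K"],d["T"]
a=plane(K,T,(324,235.5),.099);b=plane(K,T,(323.8,192.5),.099);h=plane(K,T,(323,121),.024)
v=(a-b);print(a,b,np.linalg.norm(v),np.degrees(np.arctan2(v[1],v[0])),np.degrees(np.arctan2((a-h)[1],(a-h)[0])),np.linalg.norm((a-h)[:2]))
yaw=np.arctan2((a-h)[1],(a-h)[0]);x=np.array([np.cos(yaw),np.sin(yaw),0]);g=a-.018*x;print("grip",g)
p,R,s=now()
for z in(.12,.056-.019): print(rel(p,R,(g[0],g[1],z),np.degrees(yaw)+180),p)
E
```

```text
[0.54970354 0.24293713 0.099     ] [0.53727429 0.27618353 0.099     ] 0.03549378727620729 -69.50162565392245 -69.59391861707627 0.08830981203326882
grip [0.54342745 0.25980754 0.099     ]
(array([  3.6,   4. , 152.1]), array([-0.06,  0.1 , -0.57])) [0.54099197 0.25532584 0.27208062]
(array([  3.8,   4.1, 235.1]), array([-0.06,  0.1 , -0.57])) [0.54099197 0.25532584 0.27208062]
```

```bash
python3 -m handwheel '[{"x":0.004,"y":0.004,"z":0.04,"wx":0,"wy":0.1,"wz":-0.6},{"x":0.004,"y":0.004,"z":0.08,"wx":0,"wy":0.1,"wz":-0.6},{"x":0.004,"y":0.004,"z":0.12,"wx":0,"wy":0.1,"wz":-0.6},{"x":0.004,"y":0.004,"z":0.15,"wx":0,"wy":0.1,"wz":-0.6},{"x":0.004,"y":0.004,"z":0.175,"wx":0,"wy":0.1,"wz":-0.6},{"x":0.004,"y":0.004,"z":0.195,"wx":0,"wy":0.1,"wz":-0.6},{"x":0.004,"y":0.004,"z":0.21,"wx":0,"wy":0.1,"wz":-0.6},{"x":0.004,"y":0.004,"z":0.225,"wx":0,"wy":0.1,"wz":-0.6},{"x":0.004,"y":0.004,"z":0.234,"wx":0,"wy":0.1,"wz":-0.6},{"x":0.004,"y":0.004,"z":0.235,"wx":0,"wy":0.1,"wz":-0.6}]';  python3 - <<'E'
from h import *
p,R,s=now()
print(rel(p,R,(.5434,.2598,.037),110.4),p,s["ft_force"])
E
```

```text
time: 3.75
position: [0.5429, 0.2602, 0.0359]
tool_rot: [-1.792, -2.577, 0.002]
ft_force: [-1.1, 0.6, 0.5]
grip_width: 0.998
grip_force: 0.0
(array([-0.6,  0.3, -1.1]), array([-0.15, -0.06, -0.02])) [0.54286867 0.26023478 0.03586011] [-1.06812422  0.59886293  0.47065322]
```

```bash
python3 -m handwheel '[{"x":0,"y":0,"z":0,"wx":0,"wy":0,"wz":0},{"x":0,"y":0,"z":0,"wx":0,"wy":0,"wz":0},{"x":0,"y":0,"z":0,"wx":0,"wy":0,"wz":0},{"x":0,"y":0,"z":0,"wx":0,"wy":0,"wz":0},{"x":0,"y":0,"z":0,"wx":0,"wy":0,"wz":0},{"x":0,"y":0,"z":0,"wx":0,"wy":0,"wz":0},{"x":0,"y":0,"z":0,"wx":0,"wy":0,"wz":0},{"x":0,"y":0,"z":0,"wx":0,"wy":0,"wz":0}]' 0.0 58
```

```text
time: 4.42
position: [0.5432, 0.2619, 0.0376]
tool_rot: [-1.79, -2.58, -0.001]
ft_force: [0.7, 0.2, 0.5]
grip_width: 0.479
grip_force: 0.0
```

```bash
python3 -m handwheel '[{"x":0,"y":0,"z":0,"wx":0,"wy":0,"wz":0},{"x":0,"y":0,"z":0,"wx":0,"wy":0,"wz":0},{"x":0,"y":0,"z":0,"wx":0,"wy":0,"wz":0},{"x":0,"y":0,"z":0,"wx":0,"wy":0,"wz":0},{"x":0,"y":0,"z":0,"wx":0,"wy":0,"wz":0},{"x":0,"y":0,"z":0,"wx":0,"wy":0,"wz":0},{"x":0,"y":0,"z":0,"wx":0,"wy":0,"wz":0},{"x":0,"y":0,"z":0,"wx":0,"wy":0,"wz":0},{"x":0,"y":0,"z":0,"wx":0,"wy":0,"wz":0},{"x":0,"y":0,"z":0,"wx":0,"wy":0,"wz":0}]' 0.0 58;  python3 - <<'E'
from h import *
p,R,s=now()
jx=np.array([np.cos(np.radians(-83.3)),np.sin(np.radians(-83.3)),0]);c=np.array([.6113,-.1785,0])
print(p,s["grip_force"],s["grip_width"])
for back,z in((.09,.16),(.055,.12),(.055,.075)): # toe distance before corner; tool z
    g=c-(back+.018)*jx;g[2]=z;print(back,g,rel(p,R,g,96.7))
E
```

```text
time: 5.25
position: [0.5428, 0.2618, 0.0373]
tool_rot: [-1.79, -2.579, -0.0]
ft_force: [-0.5, -0.6, -0.3]
grip_width: 0.091
grip_force: 58.0
[0.54284201 0.26180066 0.03731061] 57.99451734870672 0.09056642016500553
0.09 [ 0.59869956 -0.07123757  0.16      ] (array([-331.3,  -64.3, -123.2]), array([-0.07, -0.09, 13.78]))
0.055 [ 0.60278304 -0.10599854  0.12      ] (array([-365.4,  -72.6,  -83.2]), array([-0.07, -0.09, 13.78]))
0.055 [ 0.60278304 -0.10599854  0.075     ] (array([-365.5,  -72.6,  -38.2]), array([-0.07, -0.09, 13.78]))
```

```bash
python3 -m handwheel '[{"x":0,"y":0,"z":-0.015,"wx":0,"wy":0,"wz":0},{"x":0,"y":0,"z":-0.045,"wx":0,"wy":0,"wz":0},{"x":0,"y":0,"z":-0.085,"wx":0,"wy":0,"wz":0},{"x":0,"y":0,"z":-0.115,"wx":0,"wy":0,"wz":0},{"x":-0.02,"y":-0.004,"z":-0.123,"wx":0,"wy":0,"wz":2},{"x":-0.055,"y":-0.01,"z":-0.123,"wx":0,"wy":0,"wz":4},{"x":-0.095,"y":-0.018,"z":-0.123,"wx":0,"wy":0,"wz":6},{"x":-0.135,"y":-0.026,"z":-0.123,"wx":0,"wy":0,"wz":8},{"x":-0.165,"y":-0.032,"z":-0.123,"wx":0,"wy":0,"wz":9},{"x":-0.18,"y":-0.035,"z":-0.123,"wx":0,"wy":0,"wz":10}]';  python3 - <<'E'
from h import *
p,R,s=now()
jx=np.array([np.cos(np.radians(-83.3)),np.sin(np.radians(-83.3)),0]);c=np.array([.6113,-.1785,0])
print(p,s["ft_force"],s["torque"])
for back,z in((.07,.15),): 
    g=c-(back+.018)*jx;g[2]=z;print(back,g,rel(p,R,g,96.7))
E
```

```text
time: 6.08
position: [0.5741, 0.0739, 0.1602]
tool_rot: [2.018, 2.407, -0.004]
ft_force: [0.3, -1.7, -5.0]
grip_width: 0.089
grip_force: 58.0
[0.57405665 0.07392899 0.16019019] [ 0.30267982 -1.70801134 -5.02772196] [-0.17981129 -0.14902035  0.02096824]
0.07 [ 0.60103298 -0.09110098  0.15      ] (array([-167.2,   -2.2,   10.6]), array([-0.08,  0.13,  3.34]))
```

```bash
python3 -m handwheel '[{"x":-0.035,"y":-0.0,"z":0,"wx":0,"wy":0.1,"wz":1},{"x":-0.075,"y":-0.001,"z":0,"wx":0,"wy":0.1,"wz":2},{"x":-0.115,"y":-0.002,"z":0.01,"wx":0,"wy":0.1,"wz":3},{"x":-0.145,"y":-0.002,"z":0.02,"wx":0,"wy":0.1,"wz":3.3},{"x":-0.16,"y":-0.002,"z":0.04,"wx":0,"wy":0.1,"wz":3.3},{"x":-0.165,"y":-0.002,"z":0.06,"wx":0,"wy":0.1,"wz":3.3},{"x":-0.167,"y":-0.002,"z":0.075,"wx":0,"wy":0.1,"wz":3.3},{"x":-0.167,"y":-0.002,"z":0.08,"wx":0,"wy":0.1,"wz":3.3},{"x":-0.167,"y":-0.002,"z":0.08,"wx":0,"wy":0.1,"wz":3.3},{"x":-0.167,"y":-0.002,"z":0.08,"wx":0,"wy":0.1,"wz":3.3}]';  python3 - <<'E'
from h import *
wcam("pics/w4.png");im,K,T=cam("side");cv2.imwrite("pics/s4.png",cv2.resize(im[110:250,220:400,::-1],(770,600),interpolation=cv2.INTER_CUBIC))
p,R,s=now()
print(p,R.round(4).tolist(),s["ft_force"],s["torque"])
E
```

```text
time: 6.92
position: [0.6021, -0.0825, 0.0806]
tool_rot: [-2.074, -2.355, -0.004]
ft_force: [0.2, -0.7, -3.8]
grip_width: 0.089
grip_force: 58.0
[ 0.602815   -0.08265847  0.08146218] [[-0.1262, 0.992, 0.0013], [0.992, 0.1262, 0.0031], [0.003, 0.0016, -1.0]] [-0.45568205 -0.05922958 -5.35710582] [-0.1378837  -0.0934394   0.02660284]
```

View pics/w4.png

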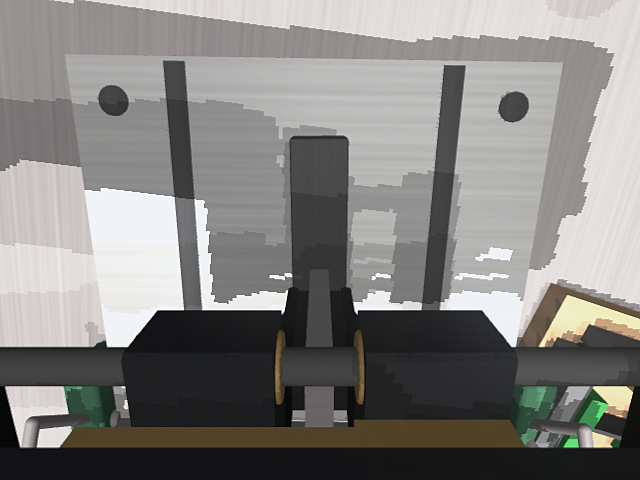

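The wrist view shows the square held above the table, with the stock running from row 137 to 300 near column 320. The table's front edge runs from (66,55) to (562,63). Next I measure its angle relative to the tool.

```bash
python3 - <<'E'
from h import *
d=np.load("pics/w4.npz");K,T=d["K"],d["T"]
im=cv2.imread("pics/w4.png")
# refine front edge: strongest vertical gradient near line, by column
g=cv2.GaussianBlur(cv2.cvtColor(im,cv2.COLOR_BGR2GRAY),(3,3),0).astype(float)
gy=np.diff(g,axis=0)
pts=[]
for u in list(range(80,160,4))+list(range(190,440,4))+list(range(470,556,4)):
    r0=int(55+(u-66)*8/496);k=np.argmax(np.abs(gy[r0-5:r0+6,u]))+r0-5;pts.append((u,k+.5))
l=cv2.fitLine(np.float32(pts),cv2.DIST_HUBER,0,.01,.01).ravel();print(l)
L=lambda u:(u,l[3]+(u-l[2])*l[1]/l[0])
A,B=plane(K,T,L(66),.03),plane(K,T,L(562),.03)
y=(B-A)[:2];print("front",A,B,np.linalg.norm(y),"jig y ang",np.degrees(np.arctan2(y[1],y[0])))
for a,b in(((163.5,70),(188,260)),((464,70),(435,260)),((185,70),(202,260)),((443,70),(423,260))):
    P,Q=plane(K,T,a,.03),plane(K,T,b,.03);v=Q-P;print("groove ang",np.degrees(np.arctan2(v[1],v[0])))
for a,b in(((291,145),(290,280)),((348,145),(348,280))):
    P,Q=plane(K,T,a,.068),plane(K,T,b,.068);v=Q-P;print("stock ang",np.degrees(np.arctan2(v[1],v[0])))
ang=np.arctan2(y[1],y[0])-np.pi/2;jx=np.array([np.cos(ang),np.sin(ang),0]);c=(A+B)/2+.2*jx;print("corner",c)
p,R,s=now();print(p,"tool x ang",np.degrees(np.arctan2(R[1,0],R[0,0])),"toe->corner",(c-p)@jx-.018,"lat",(c-p)@np.array([-jx[1],jx[0],0]))
E
```

```text
[9.9986780e-01 1.6259814e-02 3.3620001e+02 5.8200001e+01]
front [0.47386732 0.00779867 0.03      ] [0.70107964 0.03327928 0.03      ] 0.22863660950358197 jig y ang 6.3986690045240255
groove ang -80.82713353500634
groove ang -86.51209427944764
groove ang -82.42197298552318
groove ang -84.41800792075936
stock ang -84.25771107188625
stock ang -81.62128224030978
corner [ 0.60976265 -0.17821513  0.03      ]
[ 0.602815   -0.08265847  0.08146218] tool x ang 97.25231516436952 toe->corner 0.07773567588776789 lat -0.0037450237793113044
```

View pics/s4.png

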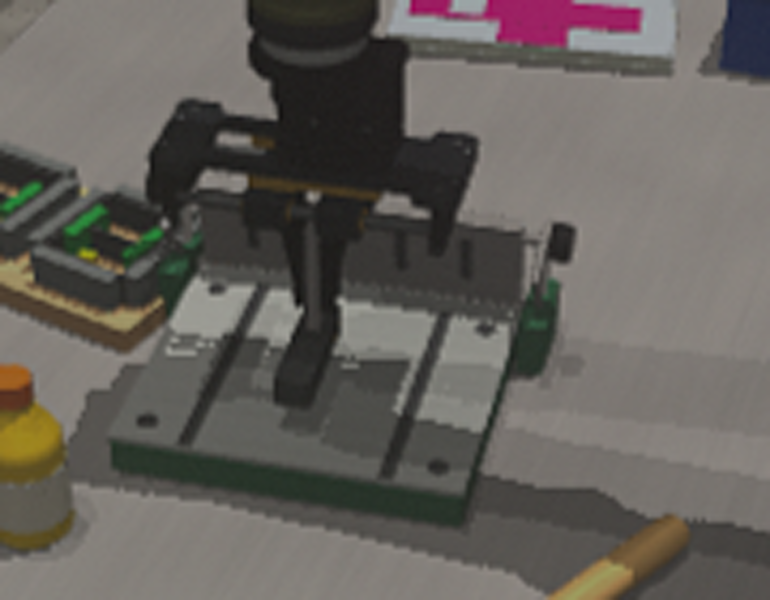

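The side view shows the square above the table, facing the fence with clearance on both sides. I'll trim the yaw and lower it.

```bash
python3 -m handwheel '[{"x":0,"y":0,"z":0.008,"wx":0,"wy":0.1,"wz":0.6},{"x":0,"y":0,"z":0.012,"wx":0,"wy":0.1,"wz":0.6},{"x":0,"y":0,"z":0.015,"wx":0,"wy":0.1,"wz":0.6},{"x":0,"y":0,"z":0.017,"wx":0,"wy":0.1,"wz":0.6},{"x":0,"y":0,"z":0.017,"wx":0,"wy":0.1,"wz":0.6},{"x":0,"y":0,"z":0.017,"wx":0,"wy":0.1,"wz":0.6}]'; python3 -c "
from h import *
p,R,s=now();print(p,R[:,2],s['torque'],np.degrees(np.arctan2(R[1,0],R[0,0])))"
```

```text
time: 7.52
position: [0.6014, -0.0835, 0.0633]
tool_rot: [-2.087, -2.342, -0.003]
ft_force: [-3.2, -0.5, 0.4]
grip_width: 0.092
grip_force: 58.0
[ 0.60137815 -0.083469    0.06330172] [-0.00225764  0.00466948 -0.99998655] [-0.15439495  0.7418395  -0.05257711] 96.57950128163753
```

```bash
python3 -m handwheel '[{"x":0,"y":0,"z":0.0005,"wx":0,"wy":-0.2,"wz":0},{"x":0,"y":0,"z":0.001,"wx":0,"wy":-0.2,"wz":0},{"x":0,"y":0,"z":0.001,"wx":0,"wy":-0.2,"wz":0},{"x":0,"y":0,"z":0.001,"wx":0,"wy":-0.2,"wz":0}]'; python3 -c "
from h import *
for i in range(3):
  cam('side');p,R,s=now();print(p.round(4),R[:,2].round(4),s['ft_force'].round(2),s['torque'].round(3),np.degrees(np.arctan2(R[1,0],R[0,0])))"
```

```text
time: 7.85
position: [0.6014, -0.0834, 0.0632]
tool_rot: [-2.089, -2.344, 0.001]
ft_force: [-6.6, 0.2, 6.8]
grip_width: 0.088
grip_force: 58.0
[ 0.6014 -0.0835  0.0633] [-1.9e-03  8.0e-04 -1.0e+00] [-5.94  0.37  7.4 ] [0.149 1.358 0.021] 96.57003778454026
[ 0.6014 -0.0834  0.0633] [-1.9e-03  9.0e-04 -1.0e+00] [-5.93  0.77  8.24] [0.184 1.367 0.022] 96.57390284902655
[ 0.6014 -0.0834  0.0633] [-1.8e-03  9.0e-04 -1.0e+00] [-6.6  -0.16  8.55] [0.091 1.374 0.018] 96.57138615308007
```

```bash
python3 -m handwheel '[{"x":-0.003,"y":0,"z":0,"wx":0,"wy":0,"wz":0},{"x":-0.01,"y":0,"z":0,"wx":0,"wy":0,"wz":0},{"x":-0.018,"y":0,"z":0,"wx":0,"wy":0,"wz":0},{"x":-0.026,"y":0,"z":0,"wx":0,"wy":0,"wz":0},{"x":-0.034,"y":0,"z":0,"wx":0,"wy":0,"wz":0},{"x":-0.042,"y":0,"z":0,"wx":0,"wy":0,"wz":0},{"x":-0.048,"y":0,"z":0,"wx":0,"wy":0,"wz":0},{"x":-0.053,"y":0,"z":0,"wx":0,"wy":0,"wz":0},{"x":-0.056,"y":0,"z":0,"wx":0,"wy":0,"wz":0},{"x":-0.056,"y":0,"z":0,"wx":0,"wy":0,"wz":0}]'; python3 -c "
from h import *
for i in range(2):
  cam('side');p,R,s=now();print(p.round(4),R[:,2].round(4),s['ft_force'].round(2),s['torque'].round(3),np.degrees(np.arctan2(R[1,0],R[0,0])))
jx=np.array([np.cos(np.radians(-83.43)),np.sin(np.radians(-83.43)),0]);print(([.6098,-.1782,0]-p)@jx-.018)
im,K,T=cam('side');cv2.imwrite('pics/s5.png',cv2.resize(im[110:230,240:390,::-1],(750,600),interpolation=cv2.INTER_CUBIC))"
```

```text
time: 8.83
position: [0.6103, -0.1368, 0.0633]
tool_rot: [-2.089, -2.346, -0.008]
ft_force: [0.0, 5.0, 4.0]
grip_width: 0.089
grip_force: 58.0
[ 0.6103 -0.1368  0.0633] [ 0.0034  0.0038 -1.    ] [0.7  4.85 4.73] [ 1.186 -0.282 -0.04 ] 96.65557457845756
[ 0.6103 -0.1368  0.0633] [ 0.0034  0.0035 -1.    ] [1.59 4.96 4.27] [ 1.194 -0.32  -0.03 ] 96.6612397104468
0.0230507461467372
```

View pics/s5.png

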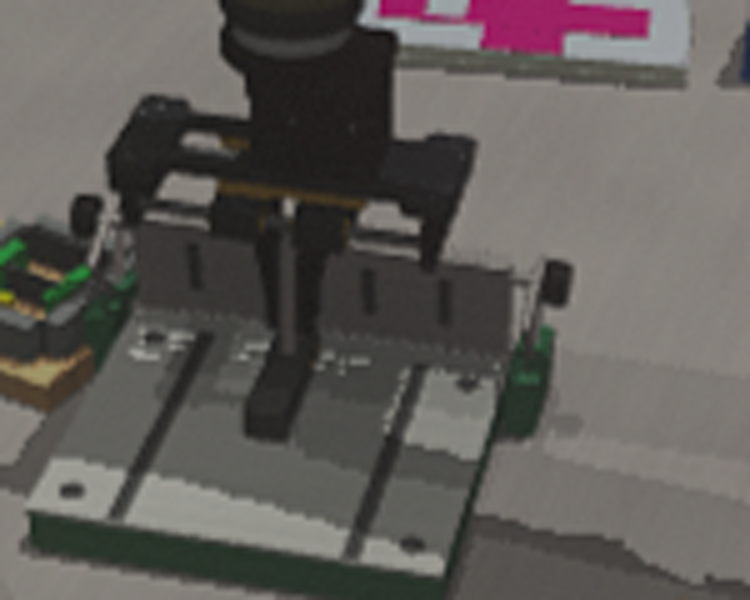

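The side view shows the stock flat on the table and the blade close to the fence, which still leans. I'll push on slowly.

```bash
python3 -m handwheel '[{"x":-0.002,"y":0,"z":0.0003,"wx":0,"wy":-0.1,"wz":0},{"x":-0.004,"y":0,"z":0.0005,"wx":0,"wy":-0.2,"wz":0},{"x":-0.006,"y":0,"z":0.0005,"wx":0,"wy":-0.2,"wz":0},{"x":-0.008,"y":0,"z":0.0005,"wx":0,"wy":-0.2,"wz":0},{"x":-0.010,"y":0,"z":0.0005,"wx":0,"wy":-0.2,"wz":0},{"x":-0.012,"y":0,"z":0.0005,"wx":0,"wy":-0.2,"wz":0},{"x":-0.014,"y":0,"z":0.0005,"wx":0,"wy":-0.2,"wz":0},{"x":-0.015,"y":0,"z":0.0005,"wx":0,"wy":-0.2,"wz":0}]'; python3 -c "
from h import *
p,R,s=now();print(p.round(4),R[:,2].round(4),s['ft_force'].round(2),s['torque'].round(3),np.degrees(np.arctan2(R[1,0],R[0,0])))"
```

```text
time: 9.65
position: [0.6117, -0.147, 0.0633]
tool_rot: [-2.084, -2.348, -0.009]
ft_force: [-1.7, 12.4, 10.7]
grip_width: 0.086
grip_force: 58.0
[ 0.6117 -0.147   0.0633] [ 0.0023  0.0054 -1.    ] [-1.65 12.38 10.71] [ 3.076  0.549 -0.045] 96.80708922203614
```

```bash
python3 -m handwheel '[{"x":-0.002,"y":0,"z":0,"wx":0,"wy":-0.2,"wz":0.1},{"x":-0.004,"y":0,"z":0,"wx":0,"wy":-0.4,"wz":0.1},{"x":-0.006,"y":0,"z":0,"wx":0,"wy":-0.4,"wz":0.1},{"x":-0.007,"y":0,"z":0,"wx":0,"wy":-0.4,"wz":0.1},{"x":-0.008,"y":0,"z":0,"wx":0,"wy":-0.4,"wz":0.1},{"x":-0.008,"y":0,"z":0,"wx":0,"wy":-0.4,"wz":0.1}]'; python3 -c "
from h import *
p,R,s=now();print(p.round(4),R[:,2].round(4),s['ft_force'].round(2),s['torque'].round(3),np.degrees(np.arctan2(R[1,0],R[0,0])))
wcam('pics/w6.png')
im,K,T=cam('side');cv2.imwrite('pics/s6.png',cv2.resize(im[110:230,240:390,::-1],(750,600),interpolation=cv2.INTER_CUBIC))
"
```

```text
time: 10.15
position: [0.6128, -0.1548, 0.0633]
tool_rot: [2.086, 2.345, 0.002]
ft_force: [-2.4, 11.8, 9.9]
grip_width: 0.088
grip_force: 58.0
[ 0.6128 -0.1548  0.0633] [ 0.0033 -0.0014 -1.    ] [-2.39 11.83  9.87] [ 3.147  0.444 -0.025] 96.7014780055439
```

```bash
python3 -m handwheel '[{"x":-0.001,"y":0,"z":0,"wx":0,"wy":0.05,"wz":0},{"x":-0.002,"y":0,"z":0,"wx":0,"wy":0.05,"wz":0},{"x":-0.003,"y":0,"z":0,"wx":0,"wy":0.05,"wz":0},{"x":-0.003,"y":0,"z":0,"wx":0,"wy":0.05,"wz":0}]'; python3 -m handwheel '[{"x":-0.001,"y":0,"z":0,"wx":0,"wy":0,"wz":0},{"x":-0.0015,"y":0,"z":0,"wx":0,"wy":0,"wz":0},{"x":-0.0015,"y":0,"z":0,"wx":0,"wy":0,"wz":0}]'; python3 -c "
from h import *
p,R,s=now();print(p.round(4),R[:,2].round(4),s['ft_force'].round(2),s['torque'].round(3),np.degrees(np.arctan2(R[1,0],R[0,0])))"
```

```text
time: 10.58
position: [0.6132, -0.1581, 0.0633]
tool_rot: [2.086, 2.345, 0.002]
ft_force: [-2.4, 11.7, 9.5]
grip_width: 0.089
grip_force: 58.0
time: 10.83
position: [0.6132, -0.1581, 0.0633]
tool_rot: [2.086, 2.347, 0.003]
ft_force: [-1.9, 14.0, 9.8]
grip_width: 0.09
grip_force: 58.0
[ 0.6132 -0.1581  0.0633] [ 2.7e-03  5.0e-04 -1.0e+00] [-1.92 13.98  9.79] [ 3.265  0.485 -0.114] 96.75169912873221
```

```bash
python3 -m handwheel '[{"x":-0.001,"y":0,"z":0.0003,"wx":0,"wy":-0.1,"wz":0},{"x":-0.0015,"y":0,"z":0.0005,"wx":0,"wy":-0.1,"wz":0},{"x":-0.0015,"y":0,"z":0.0005,"wx":0,"wy":-0.1,"wz":0},{"x":-0.0015,"y":0,"z":0.0005,"wx":0,"wy":-0.1,"wz":0}]'; python3 -c "
from h import *
p,R,s=now();print(p.round(4),R.round(4).tolist(),s['ft_force'].round(2),s['torque'].round(3),np.degrees(np.arctan2(R[1,0],R[0,0])))
im,K,T=cam('side');cv2.imwrite('pics/s7.png',cv2.resize(im[110:230,240:390,::-1],(750,600),interpolation=cv2.INTER_CUBIC))"
```

```text
time: 11.17
position: [0.6132, -0.1581, 0.0632]
tool_rot: [2.085, 2.348, 0.003]
ft_force: [-4.7, 16.1, 13.4]
grip_width: 0.088
grip_force: 58.0
[ 0.6132 -0.1581  0.0632] [[-0.1183, 0.993, 0.0023], [0.993, 0.1183, 0.0003], [0.0, 0.0023, -1.0]] [-4.69 16.06 13.45] [ 3.738  0.935 -0.141] 96.79672535414979
```

```bash
python3 -m handwheel '[{"x":-0.0005,"y":0,"z":0,"wx":0,"wy":0,"wz":0},{"x":-0.0005,"y":0,"z":0,"wx":0,"wy":0,"wz":0},{"x":-0.0005,"y":0,"z":0,"wx":0,"wy":0,"wz":0},{"x":-0.0005,"y":0,"z":0,"wx":0,"wy":0,"wz":0},{"x":-0.0005,"y":0,"z":0,"wx":0,"wy":0,"wz":0},{"x":-0.0005,"y":0,"z":0,"wx":0,"wy":0,"wz":0},{"x":-0.0005,"y":0,"z":0,"wx":0,"wy":0,"wz":0},{"x":-0.0005,"y":0,"z":0,"wx":0,"wy":0,"wz":0},{"x":-0.0005,"y":0,"z":0,"wx":0,"wy":0,"wz":0},{"x":-0.0005,"y":0,"z":0,"wx":0,"wy":0,"wz":0}]'; python3 -m handwheel '[{"x":0,"y":0,"z":0,"wx":0,"wy":0,"wz":0},{"x":0,"y":0,"z":0,"wx":0,"wy":0,"wz":0},{"x":0,"y":0,"z":0,"wx":0,"wy":0,"wz":0},{"x":0,"y":0,"z":0,"wx":0,"wy":0,"wz":0},{"x":0,"y":0,"z":0,"wx":0,"wy":0,"wz":0},{"x":0,"y":0,"z":0,"wx":0,"wy":0,"wz":0}]'; python3 -c "
from h import *
p,R,s=now();print(p.round(4),R[:,2].round(4),s['ft_force'].round(2),s['torque'].round(3),np.degrees(np.arctan2(R[1,0],R[0,0])))
im,K,T=cam('side');cv2.imwrite('pics/s8.png',im[:,:,::-1])
im,K,T=cam('scene');cv2.imwrite('pics/c8.png',im[:,:,::-1])
a=cv2.resize(im[165:240,140:270,::-1],(790,296*790//513),interpolation=cv2.INTER_CUBIC)
print(a.shape)
"
```

```text
time: 12.05
position: [0.6132, -0.1582, 0.0632]
tool_rot: [2.085, 2.349, 0.003]
ft_force: [-3.9, 16.2, 13.8]
grip_width: 0.091
grip_force: 58.0
time: 12.55
position: [0.6132, -0.1582, 0.0633]
tool_rot: [2.085, 2.349, 0.003]
ft_force: [-4.3, 17.1, 14.4]
grip_width: 0.091
grip_force: 58.0
[ 0.6132 -0.1582  0.0633] [ 2.2e-03  7.0e-04 -1.0e+00] [-4.29 17.06 14.44] [ 4.038  0.993 -0.1  ] 96.80705136498239
(455, 790, 3)
```

```bash
python3 -m handwheel '[{"x":-0.001,"y":0,"z":-0.0003,"wx":0,"wy":-0.1,"wz":0.1},{"x":-0.002,"y":0,"z":-0.0003,"wx":0,"wy":-0.1,"wz":0.1},{"x":-0.003,"y":0,"z":-0.0003,"wx":0,"wy":-0.1,"wz":0.1},{"x":-0.003,"y":0,"z":-0.0003,"wx":0,"wy":-0.1,"wz":0.1},{"x":-0.003,"y":0,"z":-0.0003,"wx":0,"wy":-0.1,"wz":0.1},{"x":-0.003,"y":0,"z":-0.0003,"wx":0,"wy":-0.1,"wz":0.1}]'; python3 -c "
from h import *
p,R,s=now();print(p.round(4),R[:,2].round(4),s['ft_force'].round(2),s['torque'].round(3),np.degrees(np.arctan2(R[1,0],R[0,0])))"
```

```text
time: 13.15
position: [0.6132, -0.1584, 0.0633]
tool_rot: [-2.085, -2.349, -0.004]
ft_force: [-5.3, 20.3, 14.6]
grip_width: 0.09
grip_force: 58.0
[ 0.6132 -0.1584  0.0633] [ 0.0011  0.0024 -1.    ] [-5.27 20.3  14.61] [ 4.974  1.126 -0.12 ] 96.79887760117548
```

```bash
python3 -m handwheel '[{"x":0.002,"y":0,"z":0,"wx":0,"wy":0.1,"wz":0},{"x":0.005,"y":0,"z":0,"wx":0,"wy":0.2,"wz":0},{"x":0.009,"y":0,"z":-0.001,"wx":0,"wy":0.3,"wz":0},{"x":0.015,"y":0,"z":-0.002,"wx":0,"wy":0.3,"wz":0},{"x":0.025,"y":0,"z":-0.004,"wx":0,"wy":0.3,"wz":0},{"x":0.04,"y":0,"z":-0.01,"wx":0,"wy":0.3,"wz":0},{"x":0.06,"y":0,"z":-0.025,"wx":0,"wy":0.3,"wz":0},{"x":0.08,"y":0,"z":-0.05,"wx":0,"wy":0.3,"wz":0},{"x":0.09,"y":0,"z":-0.08,"wx":0,"wy":0.3,"wz":0},{"x":0.095,"y":0,"z":-0.1,"wx":0,"wy":0.3,"wz":0}]'; python3 -c "
from h import *
p,R,s=now();print(p.round(4),R[:,2].round(4),s['ft_force'].round(2),rel(p,R,(.545,.258,.16),110.4))
a,K,T=cam('side');b,K,T=cam('scene');cv2.imwrite('pics/s9.png',a[:,:,::-1]);cv2.imwrite('pics/c9.png',b[:,:,::-1])
A=cv2.resize(a[120:210,245:365,::-1],(480,360),interpolation=cv2.INTER_CUBIC)
B=cv2.resize(b[155:245,160:240,::-1],(320,360),interpolation=cv2.INTER_CUBIC)
cv2.imwrite('pics/f9.png',np.hstack([A,B]))"
```

```text
time: 13.98
position: [0.6004, -0.0716, 0.1615]
tool_rot: [2.087, 2.344, -0.007]
ft_force: [0.8, 0.3, -4.1]
grip_width: 0.092
grip_force: 58.0
[ 0.6004 -0.0716  0.1615] [-8.0e-04 -5.1e-03 -1.0e+00] [ 0.82  0.27 -4.12] (array([ 3.337e+02, -1.700e+01, -1.000e-01]), array([ -0.11,   0.28, -13.78]))
```

```bash
python3 -m handwheel '[{"x":0.02,"y":-0.001,"z":0,"wx":0,"wy":0.3,"wz":-1},{"x":0.055,"y":-0.003,"z":0,"wx":0,"wy":0.3,"wz":-2},{"x":0.095,"y":-0.005,"z":0,"wx":0,"wy":0.3,"wz":-4},{"x":0.135,"y":-0.007,"z":0,"wx":0,"wy":0.3,"wz":-6},{"x":0.175,"y":-0.009,"z":0,"wx":0,"wy":0.3,"wz":-8},{"x":0.215,"y":-0.011,"z":0,"wx":0,"wy":0.3,"wz":-10},{"x":0.255,"y":-0.013,"z":0,"wx":0,"wy":0.3,"wz":-12},{"x":0.295,"y":-0.015,"z":0,"wx":0,"wy":0.3,"wz":-13.8},{"x":0.32,"y":-0.017,"z":0.015,"wx":0,"wy":0.3,"wz":-13.8},{"x":0.334,"y":-0.017,"z":0.03,"wx":0,"wy":0.3,"wz":-13.8}]'; python3 -m handwheel '[{"x":0,"y":0,"z":0.02,"wx":0,"wy":0,"wz":0},{"x":0,"y":0,"z":0.04,"wx":0,"wy":0,"wz":0},{"x":0,"y":0,"z":0.055,"wx":0,"wy":0,"wz":0},{"x":0,"y":0,"z":0.065,"wx":0,"wy":0,"wz":0},{"x":0,"y":0,"z":0.065,"wx":0,"wy":0,"wz":0},{"x":0,"y":0,"z":0.065,"wx":0,"wy":0,"wz":0}]';python3 -c "
from h import *
cam('side');p,R,s=now();print(p.round(4),R[:,2].round(4),s['ft_force'].round(2),rel(p,R,(.543,.26,.0373),110.4))"
```

```text
time: 14.92
position: [0.544, 0.2587, 0.1261]
tool_rot: [-1.789, -2.578, 0.003]
ft_force: [-0.5, -0.1, -4.7]
grip_width: 0.087
grip_force: 58.0
time: 15.42
position: [0.5467, 0.2532, 0.0621]
tool_rot: [-1.798, -2.574, 0.005]
ft_force: [-0.5, -0.3, -4.2]
grip_width: 0.086
grip_force: 58.0
[0.5475 0.2538 0.0633] [-9.e-04 -9.e-04 -1.e+00] [ 0.42  1.13 -3.66] (array([ 7.4, -2.1, 26. ]), array([-0.07,  0.03, -0.26]))
```

View pics/f9.png

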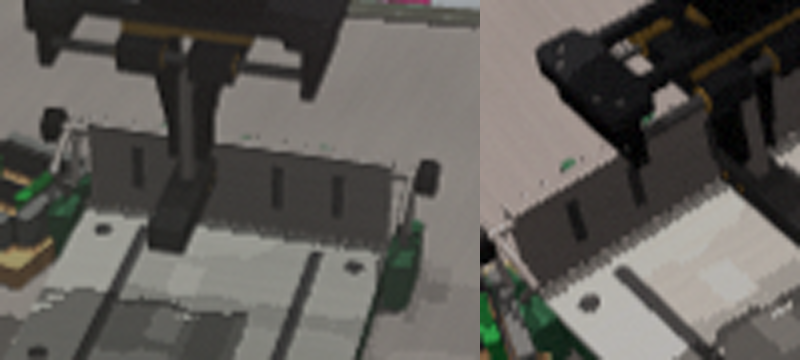

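The crop shows the fence standing upright, with its top-left corner at (267,150) in side and (168,210) in scene. I'll check that numerically and set the square down.

```bash
python3 -m handwheel '[{"x":0.004,"y":-0.001,"z":0.01,"wx":0,"wy":0,"wz":-0.2},{"x":0.007,"y":-0.002,"z":0.017,"wx":0,"wy":0,"wz":-0.2},{"x":0.007,"y":-0.002,"z":0.021,"wx":0,"wy":0,"wz":-0.2},{"x":0.007,"y":-0.002,"z":0.0235,"wx":0,"wy":0,"wz":-0.2},{"x":0.007,"y":-0.002,"z":0.0255,"wx":0,"wy":0,"wz":-0.2},{"x":0.007,"y":-0.002,"z":0.026,"wx":0,"wy":0,"wz":-0.2}]';python3 -c "
from h import *
_,K1,T1=cam('scene');_,K2,T2=cam('side');p,R,s=now();print(p.round(4),R[:,2].round(4),s['ft_force'].round(2))
c=np.array([.6098,-.1782,.03]);J=down(0)*0;jx=np.array([.1145,-.9934,0]);jy=np.array([.9934,.1145,0])
for n,a,b in(('TL',(168,210.5),(267.5,150.5)),('BL',(176.25,228),(269.25,171.5))):
  q=tri((K1,T1,a),(K2,T2,b))-c;print(n,q@jx,q@jy,q[2])
for x,z in((0,.07),(-.01,.069),(0,0)):
  q=c+x*jx+.113*jy+[0,0,z];print('model L',x,z,proj(K1,T1,q).round(1),proj(K2,T2,q).round(1))
  q=c+x*jx-.113*jy+[0,0,z];print('model R',x,z,proj(K2,T2,q).round(1))
"
```

```text
time: 15.97
position: [0.5428, 0.2598, 0.0374]
tool_rot: [-1.793, -2.579, 0.003]
ft_force: [-2.1, -2.2, 1.3]
grip_width: 0.09
grip_force: 58.0
[0.5428 0.2598 0.0374] [-0.0014 -0.0014 -1.    ] [-1.6  -1.43 -0.61]
TL 0.006323657044712675 0.11174230030193412 0.06450157689456652
BL 0.00223190877944608 0.10791042546761817 -0.003987460075217903
model L 0 0.07 [168.4 209.7] [265.9 150.6]
model R 0 0.07 [342.3 161.2]
model L -0.01 0.069 [170.7 212.2] [264.9 152.7]
model R -0.01 0.069 [341.6 163.4]
model L 0 0 [174.7 228.3] [267.2 170.7]
model R 0 0 [340.9 181.5]
```

```bash
python3 -m handwheel '[{"x":0,"y":0,"z":0.0005,"wx":0,"wy":0,"wz":0},{"x":0,"y":0,"z":0.0005,"wx":0,"wy":0,"wz":0}]' - 10; python3 -m handwheel '[{"x":0,"y":0,"z":0,"wx":0,"wy":0,"wz":0},{"x":0,"y":0,"z":0,"wx":0,"wy":0,"wz":0},{"x":0,"y":0,"z":0,"wx":0,"wy":0,"wz":0},{"x":0,"y":0,"z":0,"wx":0,"wy":0,"wz":0},{"x":0,"y":0,"z":0,"wx":0,"wy":0,"wz":0},{"x":0,"y":0,"z":0,"wx":0,"wy":0,"wz":0},{"x":0,"y":0,"z":0,"wx":0,"wy":0,"wz":0},{"x":0,"y":0,"z":0,"wx":0,"wy":0,"wz":0}]' 0.06; python3 -m handwheel '[{"x":0,"y":0,"z":-0.01,"wx":0,"wy":0,"wz":0},{"x":0,"y":0,"z":-0.03,"wx":0,"wy":0,"wz":0},{"x":0,"y":0,"z":-0.06,"wx":0,"wy":0,"wz":0},{"x":0,"y":0,"z":-0.1,"wx":0,"wy":0,"wz":0},{"x":0,"y":0,"z":-0.14,"wx":0,"wy":0,"wz":0},{"x":0,"y":0,"z":-0.18,"wx":0,"wy":0,"wz":0},{"x":0,"y":0,"z":-0.2,"wx":0,"wy":0,"wz":0},{"x":0,"y":0,"z":-0.2,"wx":0,"wy":0,"wz":0},{"x":0,"y":0,"z":-0.2,"wx":0,"wy":0,"wz":0}]'
python3 - <<'E'
from h import *
s=ctrl.get_state();print(s["ft_force"])
im,K,T=wcam("pics/w10.png");im,K,T=wcam("pics/w10.png")
# expected positions of the standing square, and blade strip under them
x=np.array([np.cos(np.radians(-69.6)),np.sin(np.radians(-69.6)),0])
g=np.array([.5428,.2598,.099])
e=[proj(K,T,g+d*x) for d in(.018,-.016)];print("expected blade top ends",e)
u=int(round(e[0][0]));print(im[int(e[1][1])-14:int(e[0][1])+14:2,u].mean(1).astype(int).tolist())
h=cv2.cvtColor(im,cv2.COLOR_RGB2HSV);v=int((e[0][1]+e[1][1])/2)
print("gray run at mid",[int(c) for c in range(u-40,u+40) if h[v,c,1]<60],proj(K,T,g-.072*x-[0,0,.075]))
# side/scene change vs start outside the square
for n in("scene","side"):
    a=cv2.imread(f"pics/{n}0.png");b=cam(n)[0][:,:,::-1];cv2.imwrite(f"pics/{n}10.png",b)
    f=lambda I,lo,hi:cv2.moments(cv2.inRange(cv2.cvtColor(np.ascontiguousarray(I),cv2.COLOR_BGR2HSV),lo,hi)[y0:y1,x0:x1],True)
    for nm,lo,hi,box in(("glue",(20,150,60),(32,255,255),dict(scene=(200,250,265,325),side=(205,245,190,245))[n]),("tin",(105,80,30),(125,255,255),dict(scene=(240,300,320,375),side=(175,220,240,290))[n]),("hammer",(8,80,80),(22,220,255),dict(scene=(310,365,190,265),side=(310,390,225,285))[n])):
        x0,x1,y0,y1=box;r=[]
        for I in(a,b): m=f(I,lo,hi);r.append((round(m["m10"]/max(m["m00"],1),1),round(m["m01"]/max(m["m00"],1),1),int(m["m00"])))
        print(n,nm,r)
E
```

```text
time: 16.23
position: [0.5428, 0.2598, 0.0373]
tool_rot: [-1.794, -2.579, 0.003]
ft_force: [-4.2, -1.7, 4.7]
grip_width: 0.09
grip_force: 10.0
time: 16.9
position: [0.5428, 0.2598, 0.0364]
tool_rot: [-1.793, -2.579, 0.003]
ft_force: [-0.1, -0.2, 0.0]
grip_width: 0.611
grip_force: 0.0
time: 17.65
position: [0.5436, 0.2606, 0.2385]
tool_rot: [1.792, 2.578, 0.001]
ft_force: [0.1, -0.9, -0.2]
grip_width: 0.69
grip_force: 0.0
[ 0.13051294 -0.9055696  -0.23500835]
expected blade top ends [array([318.40444135, 249.74305471]), array([318.3750757, 204.5498948])]
[68, 68, 67, 69, 68, 67, 67, 68, 61, 129, 92, 98, 93, 91, 95, 90, 126, 92, 95, 94, 94, 96, 120, 120, 120, 123, 123, 124, 121, 127, 125, 132, 142, 142, 142, 141, 142]
gray run at mid [314, 315, 316, 317, 318, 319, 320, 321, 322, 323, 324] [318.66164833 120.63136604]
scene glue [(24.3, 28.5, 416), (24.2, 28.4, 413)]
scene tin [(31.0, 39.4, 233), (31.1, 39.4, 236)]
scene hammer [(24.1, 37.3, 480), (29.3, 54.8, 134)]
side glue [(19.5, 25.4, 305), (19.5, 25.7, 315)]
side tin [(23.6, 31.6, 9), (24.5, 34.8, 25)]
side hammer [(41.7, 27.6, 420), (38.8, 29.1, 545)]
```

```bash
python3 -c "
from bench import ctrl
print(ctrl.close_job())"
```

```text
the job is handed in; nothing more can be done
None
```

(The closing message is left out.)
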